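# Weigh the tray of crab legs from the middle of the stack

### The job

The crab legs are in the middle one of the three stacked trays. Lift the empty top tray off and stand it on the white cutting board, then put the middle tray, with its crab legs still in it, on the middle of the scale's platform, keeping it upright all the way. Finally put the top tray back squarely on the bottom tray so that its foot drops into the rim all round.

Things in the scene. Friction and masses are not known exactly. Their poses are not given: they have to be found in the camera images.
- tray_top: grey tray, 206 (x) x 112 (y) x 58 mm high, origin centre of underside, walls 6 mm. An upright web 10 mm thick, 102 mm long along y, top 46 mm above the underside, splits it into two 92 mm compartments (floor 12 mm above the underside): take it by the web from above, fingers closing along x. Two further trays are alike. This one: empty, top of the stack, 0.28 kg.
- tray_middle: the tray to weigh, at first in the middle of the stack, same shape, size, web and origin as the top tray. A loose crab leg lies in each compartment near the outer end wall, 40 mm clear of the web. 0.2 to 0.45 kg; loose.
- tray_bottom: bottom tray of the stack, on the table; same shape, size and origin as the top tray; empty, loose, 0.45 kg. The lowest 8 mm of every tray is an inset foot, 188 x 94 mm, that drops into the rim of the tray below with 3 mm of play each side; stacked trays are then 50 mm apart in height.
- board: white cutting board fixed on the table, 240 (x) x 160 (y) x 12 mm thick, thin grey line near its edge; origin centre of the underside, z up.
- scale: pale green dial scale with a flat grey square platform on top, 225 x 225 mm, fixed; the platform is rigid and its top is 205 mm above the table; origin = centre of the underside, directly below the platform's middle; z up, dial faces its -x.
- leg_a: cooked crab leg, 34 x 83 mm, 17 mm high, loose in the middle tray's compartment on that tray's +x side, lying along the tray's y; origin = centre of the underside.
- leg_b: cooked crab leg, 34 x 88 mm, 22 mm high, loose in the middle tray's compartment on that tray's -x side, lying along the tray's y; origin = centre of the underside.

How it is judged:
On the way, in this order (a step that is already met when the one before it is completed fails the run):
1. the top tray stands flat on the cutting board and has been let go (z of tray_top in the frame of board between 0.009 and 0.016 m and x of tray_top in the frame of board between -0.06 and 0.06 m and y of tray_top in the frame of board between -0.06 and 0.06 m and angle between tray_top's own z axis and vertical below 0.05 rad and contact force between the fingers and tray_top below 0.3 N and linear speed of tray_top below 0.03 m/s), for 0.2 s.
2. the middle tray stands flat on the scale's platform with both crab legs in it and has been let go (z of tray_middle in the frame of scale between 0.201 and 0.21 m and x of tray_middle in the frame of scale between -0.05 and 0.05 m and y of tray_middle in the frame of scale between -0.05 and 0.05 m and angle between tray_middle's own z axis and vertical below 0.05 rad and contact force between the fingers and tray_middle below 0.3 N and linear speed of tray_middle below 0.03 m/s and x of leg_a in the frame of tray_middle between -0.1 and 0.1 m and y of leg_a in the frame of tray_middle between -0.053 and 0.053 m and z of leg_a in the frame of tray_middle between 0 and 0.05 m and x of leg_b in the frame of tray_middle between -0.1 and 0.1 m and y of leg_b in the frame of tray_middle between -0.053 and 0.053 m and z of leg_b in the frame of tray_middle between 0 and 0.05 m), for 0.2 s.
At the end, for the whole second after the job is handed in: Middle tray level on the scale, within 50 mm of its middle along the scale's x and y, both legs in it; top tray seated level on the bottom tray (50 mm above it, centres within 10 mm, sides parallel within 0.12 rad), which stands flat on the table; all released and at rest (all of step 2 and z of tray_top in the frame of tray_bottom between 0.046 and 0.0535 m and horizontal distance between tray_top and tray_bottom below 0.01 m and angle between the y axis of tray_top and the y axis of tray_bottom, either way round below 0.12 rad and angle between tray_top's own z axis and vertical below 0.04 rad and contact force between the fingers and tray_top below 0.3 N and linear speed of each of tray_top, tray_bottom below 0.03 m/s and height (world z) of tray_bottom below 0.006 m and angle between tray_bottom's own z axis and vertical below 0.03 rad and contact force between the fingers and tray_bottom below 0.3 N); the robot touches nothing.
It fails at once if the middle tray is tipped by more than 0.4 rad (angle between tray_middle's own z axis and vertical above 0.4 rad).
It also fails if it takes over 72 s, if anything falls off the work surface, if the arm or the gripper's body presses on something with over 40 N, if the wrist force passes 120 N, or if a joint passes its speed limit or range.

### The arm

A 6-joint arm with a two-finger parallel gripper is mounted at the origin on the work surface; the furniture and walls round the work are solid. World frame = base frame: x ahead of the robot, y to its left, z up, the work surface at z = 0. Lengths are in m, angles in rad, forces in N, time in s.
With the tool pointing down it reaches from about 0.35 to 0.975 m from the base axis. Payload 4.9 kg.
Tool frame: the origin (TCP) lies at the very end of the fingers, on their centre line; the grasp point (between the pads) lies ctrl.grip_point_offset behind it (ctrl.grip_point_offset is the distance from the TCP to the grasp point, in m); z points along the fingers, y is the line along which they close (so a half turn about z gives the same grasp; the last joint's range is limited). The gripper opens to 85 mm and grips with 20 to 120 N. Pads are 22 mm wide; open, the fingers measure 114 mm over their backs; the gripper's body (76 mm by 85 mm) begins 54 mm behind the grasp point. The pads swing forward as they close: fully open they stand 13 mm farther back than shut.
Start: joints at [-1.363, 0.053, 1.613, -0, 1.476, -0.119], TCP at [0.201, -0.592, 0.231] pointing down, gripper open.
Joint ranges: [-3.01, 3.01], [-1.01, 2.22], [0.06, 2.58], [-1.02, 4.17], [0.09, 2.62], [-3.14, 3.14]. Speed limits (rad/s): [2.57, 2.57, 3.14, 3.14, 3.14, 3.14].

### API

Orientations are given as a rotation vector (axis times angle).
In Python, from station import ctrl gives the robot as it stands. The module is installed in compiled form; this text tells all that it offers.
- The arm moves only by the tool drive_tool, never from a script. Its argument "steps" is a list of rows, each an object with "translation": the shift along the tool's x, y, z normalised to -1 to 1, where 1 is 4 cm, a list of three; "angular": the turn, a rotation vector about the tool's x, y, z normalised to -1 to 1, where 1 is 8 degrees, a list of three; "gripper": the opening, from 0 (shut) to 1 (fully open). In form: [{"translation": [dx, dy, dz], "angular": [wx, wy, wz], "gripper": gripper}, ...]. A call has 1 to 8 rows; each row shifts and turns the commanded pose from where the row before left it, along the tool's axes as they then stand; what a row does not reach is not made up. A row lasts 1/8 s, in which the tool goes at most 62.5 mm and 10.7 degrees, less where a joint would pass 70% of its speed; a pose out of reach is approached as far as the arm can. A call with a number of a shift or a turn outside -1 to 1 is refused whole. A call with a gripper value outside its range is refused whole. The fingers move at their own pace and stop on an object; "force" is the grip in N (left out, the last holds). Time passes only in rows, so rows that do not move let the fingers close. It gives the time, the measured TCP pose, the force, the opening and the grip force at its end, in the units of the state.
- ctrl.get_obs(): the state, without advancing time (a new reading comes with each control period).
- ctrl.get_image(name): name is "scene" or "top" or "wrist"; returns a dict with "color" (384x512x3 uint8, red, green, blue), "depth" (384x512 float32, m along the optical axis (not along the pixel's ray), 0 where there is no reading), "fx", "fy", "cx", "cy" (pixels), "R" (3x3) and "t" (3): a world point X has camera coordinates R X + t. Camera axes: x right, y down, z forward; pixel columns grow to the right and rows downward; lengths in m; the calibration is good to about 2 mm. A picture is of the moment at which its call begins.
- ctrl.finish_job(): hands the job in; it is judged then, once.
The state is a dict: "t": time; "q": joint angles; "dq": joint speeds; "effort": joint torques, N m; "tool_pos": TCP position; "tool_rot": TCP orientation; "contact_force": force on the tool from outside, world axes, zero at the start; "wrist_torque": the same for the moment, N m; "opening": finger opening in m; "grip_force": force on a finger pad.
Only numpy, scipy, OpenCV 4.12 (cv2) and the standard library are available. Lean on these libraries where they do the work, as an engineer would, in place of code of your own. Each camera call takes 0.05 s, during which the arm holds its last target. There are 200 camera calls.

## Working session

There is one attempt and no reset: what is moved stays moved. The work goes in short steps, Python scripts to look and compute and a tool call to move; the robot and the scene stay as the last step left them, time stands still between calls to the robot, and variables do not carry over. Pictures are saved under pics/ and viewed, at most 10 in all, crops included, and the job is handed in when it is done.

Besides the shell and the picture viewer there is one more tool, called as a command line: name --argument value ..., lists and objects as JSON in quotes. drive_tool: Moves the arm, as the interface text tells. Its arguments: {"type":"object","properties":{"steps":{"type":"array"},"force":{"type":"number"}},"required":["steps"]}

```bash
mkdir -p pics; cat > h.py <<'E'
import numpy as np, cv2
from station import ctrl
from scipy.spatial.transform import Rotation as Ro
def im(n): return ctrl.get_image(n)
def pts(g):
    d=g["depth"]; v,u=np.mgrid[:d.shape[0],:d.shape[1]]
    c=np.stack([(u-g["cx"])/g["fx"]*d,(v-g["cy"])/g["fy"]*d,d],-1)
    return (c-g["t"])@g["R"]
def ray(g,u,v,z):
    d=g["R"].T@np.array([(u-g["cx"])/g["fx"],(v-g["cy"])/g["fy"],1]); o=-g["R"].T@g["t"]
    return o+d*(z-o[2])/d[2]
def save(g,n): cv2.imwrite("pics/"+n,g["color"][:,:,::-1])
E
python3 - <<'E'
from h import *
o=ctrl.get_obs(); print(o["t"],o["tool_pos"],o["tool_rot"],o["opening"],ctrl.grip_point_offset)
ims=[im("scene"),im("top")]
for g,n in zip(ims,["scene","top"]): print(n,g["fx"],-g["R"].T@g["t"],g["R"].round(3).tolist(),(g["depth"]>0).mean())
cv2.imwrite("pics/a.png",cv2.resize(np.hstack([g["color"][:,:,::-1] for g in ims]),(800,300)))
import pickle; pickle.dump(ims,open("a.pkl","wb"))
save(ims[1],"top.png")
E
```

```text
0.0 [ 0.20048803 -0.59132766  0.23007229] [-3.09777812e+00 -5.10710305e-01  1.58922510e-04] 0.0852852173688722 0.0187
scene 393.56408439332034 [ 0.930184   -0.10050447  0.73241488] [[0.515, 0.857, -0.009], [0.667, -0.407, -0.624], [-0.538, 0.315, -0.781]] 0.9959818522135416
top 403.67873220544953 [-0.10133585  0.46834452  0.93575455] [[-0.458, -0.889, -0.017], [-0.692, 0.368, -0.621], [0.558, -0.273, -0.784]] 0.9961446126302084
```

View pics/a.png

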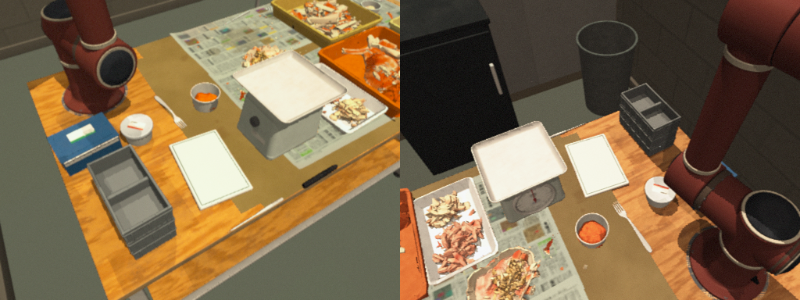

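View pics/top.png

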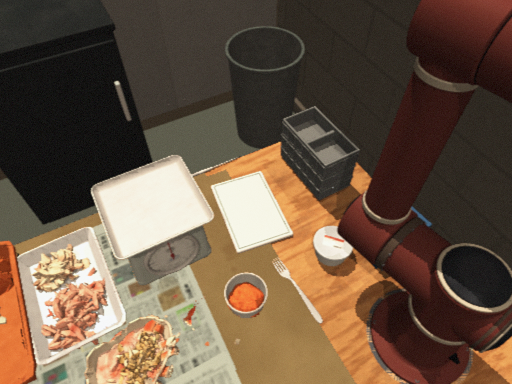

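The top view shows the tray stack at about (320,150), the board at (250,210) and the scale platform at (150,205). In the scene view (half scale) they are at (130,200), (210,170) and (290,85). Next I'll measure them from both views, using depth and cast rays.

```bash
cat > m.py <<'E'
from h import *
import pickle
ims=pickle.load(open("a.pkl","rb"))
def rect(P,name):
    P=P[:,:2].astype(np.float32); c,s,a=cv2.minAreaRect(P); print("  ",name,len(P),np.round(c,4),np.round(s,4),round(a,2))
for g,n in zip(ims,["scene","top"]):
    X=pts(g); z=X[...,2]; print(n)
    def big(m):
        k,l,st,_=cv2.connectedComponentsWithStats(m.astype(np.uint8)); i=1+np.argmax(st[1:,4]); return l==i
    hsv=cv2.cvtColor(g["color"],cv2.COLOR_RGB2HSV)
    sel={"board":(z>.003)&(z<.03)&(hsv[...,2]>170)&(hsv[...,1]<60),
         "plat":(z>.195)&(z<.215)&(hsv[...,2]>150)&(hsv[...,1]<70),
         "rim":(z>.148)&(z<.170)&(hsv[...,2]<150)&(hsv[...,1]<70)&(np.hypot(X[...,0],X[...,1])>.35)}
    for k,m in sel.items():
        m=big(m); P=X[m]; print(k,np.median(P,0).round(4)); rect(P,k)
        cs,_=cv2.findContours(m.astype(np.uint8),cv2.RETR_EXTERNAL,cv2.CHAIN_APPROX_NONE); c=max(cs,key=cv2.contourArea)[:,0]
        zz={"board":.012,"plat":.205,"rim":.158}[k]
        rect(np.array([ray(g,u,v,zz) for u,v in c]),k+" ray")
        print("   zpct",np.percentile(P[:,2],[5,50,95]).round(4))
E
python3 m.py
```

```text
scene
board [0.5061 0.1722 0.0102]
   board 6001 [0.4918 0.1766] [0.1584 0.2397] 83.09
   board ray 280 [0.4942 0.1749] [0.156 0.238] 83.09
   zpct [0.0081 0.0102 0.0123]
plat [0.422  0.5126 0.1996]
   plat 912 [0.4894 0.4268] [0.2259 0.2283] 0.46
   plat ray 461 [0.4925 0.4227] [0.2246 0.2255] 0.74
   zpct [0.1955 0.1996 0.2035]
rim [ 0.5609 -0.0656  0.1558]
   rim 1431 [ 0.5318 -0.0623] [0.2092 0.1127] 2.12
   rim ray 317 [ 0.5353 -0.0625] [0.2105 0.112 ] 2.11
   zpct [0.1488 0.1558 0.1578]
top
board [0.4768 0.1798 0.0136]
   board 3915 [0.4887 0.1754] [0.1612 0.2401] 83.0
   board ray 231 [0.4885 0.1767] [0.1579 0.2389] 82.98
   zpct [0.0108 0.0136 0.0166]
plat [0.5215 0.4358 0.2015]
   plat 1444 [0.4867 0.428 ] [0.2269 0.2244] 0.59
   plat ray 318 [0.487 0.428] [0.2258 0.2247] 0.69
   zpct [0.1956 0.2015 0.2071]
rim [1.51   0.5044 0.1534]
   rim 4322 [1.5548 0.4603] [0.3932 0.4005] 83.76
   rim ray 299 [1.5412 0.4601] [0.3894 0.4018] 83.77
   zpct [0.1503 0.1534 0.1563]
```

```bash
cat >> h.py <<'E'
def plan(tgt,yaw,n,grip):
    """rows to go from present measured pose to tgt with tool down, tool y at world angle yaw(deg); n rows, ramped"""
    o=ctrl.get_obs(); p=np.array(o["tool_pos"]); R0=Ro.from_rotvec(o["tool_rot"])
    a=np.deg2rad(yaw); y=np.array([np.cos(a),np.sin(a),0]); z=np.array([0,0,-1.]); x=np.cross(y,z)
    Rt=Ro.from_matrix(np.stack([x,y,z],1)); w=(R0.inv()*Rt).as_rotvec()
    f=np.ones(n); 
    if n>=5: f[[0,-1]]=.4; f[[1,-2]]=.8
    f/=f.sum(); s=0; print("from",p.round(4),"turn deg",np.rad2deg(w).round(1),"dist",(np.array(tgt)-p).round(4))
    for k in f:
        R=R0*Ro.from_rotvec(w*s); t=R.inv().apply((np.array(tgt)-p)*k)/.04; r=np.rad2deg(w*k)/8; s+=k
        print(t.round(2).tolist(),r.round(2).tolist(),grip)
def st():
    o=ctrl.get_obs(); R=Ro.from_rotvec(o["tool_rot"]).as_matrix(); print("t",round(o["t"],2),"p",np.round(o["tool_pos"],4),"yaw",np.rad2deg(np.arctan2(R[1,1],R[0,1])).round(2),"tilt",np.rad2deg(np.arccos(-R[2,2])).round(2),"F",np.round(o["contact_force"],1),"open",round(o["opening"],4),"g",np.round(o["grip_force"],1))
E
sed -i 's/>.35)}/>.35)\&(np.hypot(X[...,0],X[...,1])<.8)}/' m.py; python3 m.py | tail -4
python3 -c "
from h import *
plan([.534,-.0625,.33],2.1,20,.5)"
```

```text
rim [ 0.5134 -0.0555  0.1564]
   rim 829 [ 0.5269 -0.0591] [0.2094 0.1182] 2.41
   rim ray 170 [ 0.5243 -0.0561] [0.2164 0.1211] 1.52
   zpct [0.149  0.1564 0.1612]
from [ 0.2005 -0.5914  0.2302] turn deg [ -0.1  -0.1 -73.4] dist [0.3335 0.5289 0.0998]
[0.26, -0.21, -0.05] [-0.0, -0.0, -0.2] 0.5
[0.54, -0.41, -0.11] [-0.0, -0.0, -0.4] 0.5
[0.7, -0.48, -0.13] [-0.0, -0.0, -0.5] 0.5
[0.73, -0.43, -0.13] [-0.0, -0.0, -0.5] 0.5
[0.76, -0.38, -0.13] [-0.0, -0.0, -0.5] 0.5
[0.79, -0.32, -0.13] [-0.0, -0.0, -0.5] 0.5
[0.81, -0.27, -0.13] [-0.0, -0.0, -0.5] 0.5
[0.82, -0.21, -0.14] [-0.0, -0.0, -0.5] 0.5
[0.84, -0.15, -0.14] [-0.0, -0.0, -0.5] 0.5
[0.84, -0.09, -0.14] [-0.0, -0.0, -0.5] 0.5
[0.85, -0.04, -0.14] [-0.0, -0.0, -0.5] 0.5
[0.85, 0.02, -0.14] [-0.0, -0.0, -0.5] 0.5
[0.85, 0.08, -0.14] [-0.0, -0.0, -0.5] 0.5
[0.84, 0.14, -0.14] [-0.0, -0.0, -0.5] 0.5
[0.83, 0.2, -0.14] [-0.0, -0.0, -0.5] 0.5
[0.81, 0.26, -0.14] [-0.0, -0.0, -0.5] 0.5
[0.79, 0.31, -0.14] [-0.0, -0.0, -0.5] 0.5
[0.77, 0.37, -0.14] [-0.0, -0.0, -0.5] 0.5
[0.59, 0.34, -0.11] [-0.0, -0.0, -0.4] 0.5
[0.29, 0.18, -0.05] [-0.0, -0.0, -0.2] 0.5
```

drive_tool --steps '[{"translation": [0.25, -0.2, -0.2], "angular": [0, 0, -0.2], "gripper": 0.5}, {"translation": [0.55, -0.4, -0.4], "angular": [0, 0, -0.4], "gripper": 0.5}, {"translation": [0.7, -0.5, -0.4], "angular": [0, 0, -0.5], "gripper": 0.5}, {"translation": [0.75, -0.45, -0.4], "angular": [0, 0, -0.5], "gripper": 0.5}, {"translation": [0.75, -0.4, -0.4], "angular": [0, 0, -0.5], "gripper": 0.5}, {"translation": [0.8, -0.3, -0.3], "angular": [0, 0, -0.5], "gripper": 0.5}, {"translation": [0.8, -0.25, -0.2], "angular": [0, 0, -0.5], "gripper": 0.5}, {"translation": [0.8, -0.2, -0.1], "angular": [0, 0, -0.5], "gripper": 0.5}]'

```text
t: 1.1
tool_pos: [0.3316, -0.384, 0.3286]
tool_rot: [2.872, 1.271, 0.001]
contact_force: [-0.6, 0.0, -1.0]
opening: 0.0429
grip_force: 0.0
```

drive_tool --steps '[{"translation": [0.85, -0.15, 0], "angular": [0, 0, -0.5], "gripper": 0.5}, {"translation": [0.85, -0.1, 0], "angular": [0, 0, -0.5], "gripper": 0.5}, {"translation": [0.85, -0.05, 0], "angular": [0, 0, -0.5], "gripper": 0.5}, {"translation": [0.85, 0, 0], "angular": [0, 0, -0.5], "gripper": 0.5}, {"translation": [0.85, 0.1, 0], "angular": [0, 0, -0.5], "gripper": 0.5}, {"translation": [0.85, 0.15, 0], "angular": [0, 0, -0.5], "gripper": 0.5}, {"translation": [0.8, 0.2, 0], "angular": [0, 0, -0.5], "gripper": 0.5}, {"translation": [0.8, 0.25, 0], "angular": [0, 0, -0.5], "gripper": 0.5}]'

```text
t: 2.1
tool_pos: [0.4752, -0.153, 0.3278]
tool_rot: [2.411, 2.014, 0.001]
contact_force: [0.2, 0.0, -0.4]
opening: 0.0426
grip_force: 0.0
```

```bash
python3 -c "
from h import *
st(); plan([.532,-.0625,.31],2.1,5,.5)"
```

```text
t 2.1 p [ 0.4752 -0.153   0.3278] yaw -10.26 tilt 0.03 F [ 0.2  0.  -0.4] open 0.0426 g 0.0
from [ 0.4752 -0.153   0.3278] turn deg [  0.    0.  -12.4] dist [ 0.0568  0.0905 -0.0178]
[0.29, 0.12, 0.05] [0.0, 0.0, -0.18] 0.5
[0.58, 0.25, 0.1] [0.0, 0.0, -0.36] 0.5
[0.71, 0.35, 0.13] [0.0, 0.0, -0.45] 0.5
[0.55, 0.31, 0.1] [0.0, 0.0, -0.36] 0.5
[0.26, 0.17, 0.05] [0.0, 0.0, -0.18] 0.5
```

drive_tool --steps '[{"translation": [0.7, 0.25, 0.05], "angular": [0, 0, -0.45], "gripper": 0.5}, {"translation": [0.7, 0.35, 0.1], "angular": [0, 0, -0.4], "gripper": 0.5}, {"translation": [0.55, 0.3, 0.15], "angular": [0, 0, -0.4], "gripper": 0.5}, {"translation": [0.4, 0.25, 0.1], "angular": [0, 0, -0.3], "gripper": 0.5}, {"translation": [0, 0, 0], "angular": [0, 0, 0], "gripper": 0.5}, {"translation": [0, 0, 0], "angular": [0, 0, 0], "gripper": 0.5}]'

```text
t: 2.85
tool_pos: [0.5304, -0.0662, 0.3116]
tool_rot: [2.184, 2.258, -0.0]
contact_force: [-0.0, -0.3, -0.4]
opening: 0.0426
grip_force: 0.0
```

```bash
python3 -c "
from h import *
st(); g=im('wrist'); s=im('scene'); print(g['fx'],-g['R'].T@g['t'],g['R'].round(3).tolist())
import pickle; pickle.dump([g,s],open('b.pkl','wb'))
cv2.imwrite('pics/b.png',g['color'][:,:,::-1])
X=pts(g); print(X[::48,::64,2].round(3))"
```

```text
t 2.85 p [ 0.5304 -0.0662  0.3116] yaw 1.89 tilt 0.03 F [-0.  -0.3 -0.4] open 0.0426 g 0.0
341.08008060386277 [0.52700347 0.00812974 0.45427181] [[0.999, 0.033, -0.001], [0.032, -0.957, 0.288], [0.009, -0.288, -0.958]]
[[ 0.053 -0.     0.002  0.012  0.013 -0.     0.    -0.803]
 [ 0.052  0.045  0.001  0.001 -0.003  0.001 -0.8   -0.798]
 [-0.001 -0.    -0.001  0.     0.001  0.    -0.803 -0.796]
 [ 0.066  0.025  0.002  0.112  0.112  0.112 -0.801 -0.798]
 [ 0.065  0.052 -0.     0.111  0.112  0.111 -0.801 -0.804]
 [ 0.065  0.065 -0.799 -0.801 -0.001  0.    -0.803 -0.802]
 [-0.627 -0.641 -0.651  0.341 -0.677  0.351 -0.703 -0.712]
 [-0.378  0.379  0.368 -0.404 -0.412  0.385  0.369  0.38 ]]
```

View pics/b.png

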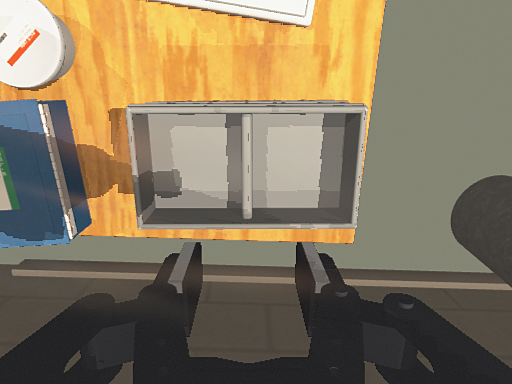

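The wrist view shows the top tray's rim with corners near (127,107), (367,105), (355,228) and (137,228). The web is at column 247, and the table edge lies just behind the stack. I'll measure the rim and web.

```bash
cat > w.py <<'E'
from h import *
import pickle
def tray(g,base,cen,wr=1):
    X=pts(g); z=X[...,2]; near=(np.abs(X[...,0]-cen[0])<.14)&(np.abs(X[...,1]-cen[1])<.085)
    m=((z>base+.0525)&(z<base+.065)&near).astype(np.uint8)
    k,l,s,_=cv2.connectedComponentsWithStats(m); m=(l==1+np.argmax(s[1:,4])).astype(np.uint8)
    P=X[m>0]; r=cv2.minAreaRect(P[:,:2].astype(np.float32)); print("rim z",np.median(P[:,2]).round(4),"depth rect",np.round(r[0],4),np.round(r[1],4),round(r[2],2))
    c=max(cv2.findContours(m,0,1)[0],key=cv2.contourArea)[:,0]; Q=np.array([ray(g,u,v,base+.058) for u,v in c])
    r=cv2.minAreaRect(Q[:,:2].astype(np.float32)); print("ray rect",np.round(r[0],4),np.round(r[1],4),round(r[2],2))
    m=(z>base+.038)&(z<base+.051)&(np.abs(X[...,0]-cen[0])<.012)&(np.abs(X[...,1]-cen[1])<.045)
    P=X[m]; print("web n",m.sum(),"z",np.median(P[:,2]).round(4),"xy",P[:,:2].mean(0).round(4),"dx/dy",np.polyfit(P[:,1],P[:,0],1)[0].round(4))
if __name__=="__main__":
    g,s=pickle.load(open("b.pkl","rb")); tray(g,.1,(.532,-.0625)); tray(s,.1,(.532,-.0625))
    X=pts(g); e=X[:,300]; ok=np.abs(e[:,2])<.01; print("table edge y min",e[ok,1].min())
E
python3 w.py
```

```text
rim z 0.1575 depth rect [ 0.5273 -0.0587] [0.2067 0.1113] 1.9
ray rect [ 0.5273 -0.0583] [0.2048 0.1104] 1.91
web n 963 z 0.1456 xy [ 0.5273 -0.0605] dx/dy -0.0369
rim z 0.1562 depth rect [ 0.5311 -0.0618] [0.2074 0.1121] 2.07
ray rect [ 0.5334 -0.0621] [0.2067 0.1113] 2.1
web n 335 z 0.1436 xy [ 0.5328 -0.0626] dx/dy -0.0383
table edge y min -0.1960950079010022
```

drive_tool --steps '[{"translation": [0.15, -0.06, 0.4], "angular": [0, 0, 0], "gripper": 0.5}, {"translation": [0, 0, 0.8], "angular": [0, 0, 0], "gripper": 0.5}, {"translation": [0, 0, 0.9], "angular": [0, 0, 0], "gripper": 0.5}, {"translation": [0, 0, 0.9], "angular": [0, 0, 0], "gripper": 0.5}, {"translation": [0, 0, 0.5], "angular": [0, 0, 0], "gripper": 0.5}, {"translation": [0, 0, 0.2], "angular": [0, 0, 0], "gripper": 0.5}, {"translation": [0, 0, 0], "angular": [0, 0, 0], "gripper": 0.5}]'

```text
t: 3.82
tool_pos: [0.5283, -0.06, 0.1636]
tool_rot: [2.184, 2.258, 0.0]
contact_force: [0.5, -0.2, 0.4]
opening: 0.0429
grip_force: 0.0
```

```bash
python3 -c "
from h import *
st(); plan([.528,-.06,.119],2.0,3,.5); g=im('wrist'); from w import tray; tray(g,.1,(.528,-.06)); X=pts(g); save(g,'c.png')"
```

```text
t 3.83 p [ 0.5283 -0.06    0.1636] yaw 1.92 tilt 0.02 F [ 0.5 -0.2  0.4] open 0.0429 g 0.0
from [ 0.5283 -0.06    0.1636] turn deg [ 0.   0.  -0.1] dist [-0.0003 -0.     -0.0446]
[-0.0, -0.0, 0.37] [0.0, 0.0, -0.0] 0.5
[-0.0, -0.0, 0.37] [0.0, 0.0, -0.0] 0.5
[-0.0, -0.0, 0.37] [0.0, 0.0, -0.0] 0.5
rim z 0.1575 depth rect [ 0.5273 -0.0504] [0.2065 0.0951] 1.96
ray rect [ 0.527  -0.0497] [0.2041 0.0945] 1.94
web n 3101 z 0.1456 xy [ 0.5274 -0.0568] dx/dy -0.0381
```

View pics/c.png

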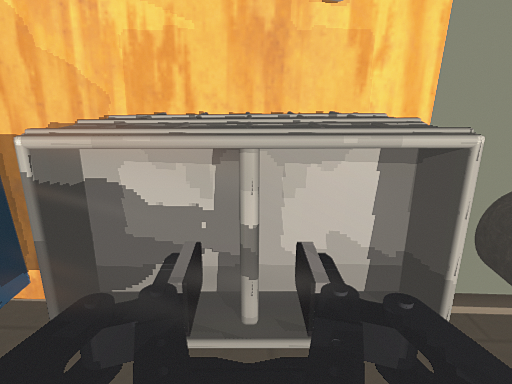

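The fingers (inner edges at columns 190 and 305) straddle the web at column 249, with the rear rim clear of them. I'll go down and grip.

drive_tool --steps '[{"translation": [0, 0, 0.4], "angular": [0, 0, 0], "gripper": 0.5}, {"translation": [0, 0, 0.4], "angular": [0, 0, 0], "gripper": 0.5}, {"translation": [0, 0, 0.3], "angular": [0, 0, 0], "gripper": 0.5}, {"translation": [0, 0, 0], "angular": [0, 0, 0], "gripper": 0.5}, {"translation": [0, 0, 0], "angular": [0, 0, 0], "gripper": 0.0}, {"translation": [0, 0, 0], "angular": [0, 0, 0], "gripper": 0.0}, {"translation": [0, 0, 0], "angular": [0, 0, 0], "gripper": 0.0}, {"translation": [0, 0, 0], "angular": [0, 0, 0], "gripper": 0.0}]' --force 50

```text
t: 4.88
tool_pos: [0.5286, -0.06, 0.1201]
tool_rot: [2.183, 2.258, 0.001]
contact_force: [0.2, -0.4, 1.6]
opening: 0.0088
grip_force: 50.0
```

drive_tool --steps '[{"translation": [0, 0, 0], "angular": [0, 0, 0], "gripper": 0.0}, {"translation": [0, 0, -0.1], "angular": [0, 0, 0], "gripper": 0.0}, {"translation": [0, 0, -0.2], "angular": [0, 0, 0], "gripper": 0.0}, {"translation": [0, 0, -0.3], "angular": [0, 0, 0], "gripper": 0.0}, {"translation": [0, 0, -0.2], "angular": [0, 0, 0], "gripper": 0.0}, {"translation": [0, 0, 0], "angular": [0, 0, 0], "gripper": 0.0}]'

```text
t: 5.62
tool_pos: [0.5288, -0.0601, 0.1527]
tool_rot: [2.182, 2.257, 0.002]
contact_force: [0.7, 0.3, -3.5]
opening: 0.0088
grip_force: 49.4
```

```bash
python3 -c "
from h import *
from w import tray
st(); g=im('wrist'); s=im('scene'); 
print('held'); tray(g,.1326,(.528,-.06)); X=pts(s); m=(np.abs(X[...,0]-.53)<.14)&(np.abs(X[...,1]+.06)<.08); print(np.histogram(X[m][:,2],bins=np.arange(-.01,.25,.01)))
plan([.491,.1757,.20],2.0,13,0); plan([.491,.1757,.033],2.0,10,0)"
```

```text
t 5.62 p [ 0.5288 -0.0601  0.1527] yaw 1.93 tilt 0.13 F [ 0.7  0.3 -3.5] open 0.0088 g 49.4
held
rim z 0.1901 depth rect [ 0.5286 -0.0062] [0.1647 0.0065] 1.96
ray rect [ 0.5282 -0.0055] [0.1602 0.0066] 1.9
web n 5158 z 0.1782 xy [ 0.5275 -0.051 ] dx/dy -0.0337
(array([2653,  436,  131,  129,  115,  185,  134,  224,  428,  143,  231,
        356,    0,    0,   41, 3293,  470,  491,  729, 1212,   45,   27,
         53,   45,   72]), array([-0.01,  0.  ,  0.01,  0.02,  0.03,  0.04,  0.05,  0.06,  0.07,
        0.08,  0.09,  0.1 ,  0.11,  0.12,  0.13,  0.14,  0.15,  0.16,
        0.17,  0.18,  0.19,  0.2 ,  0.21,  0.22,  0.23,  0.24]))
from [ 0.528  -0.0599  0.1514] turn deg [ 0.   0.  -0.1] dist [-0.037   0.2356  0.0486]
[0.21, -0.03, -0.04] [0.0, 0.0, -0.0] 0
[0.42, -0.05, -0.09] [0.0, 0.0, -0.0] 0
[0.52, -0.06, -0.11] [0.0, 0.0, -0.0] 0
[0.52, -0.06, -0.11] [0.0, 0.0, -0.0] 0
[0.52, -0.06, -0.11] [0.0, 0.0, -0.0] 0
[0.52, -0.06, -0.11] [0.0, 0.0, -0.0] 0
[0.52, -0.06, -0.11] [0.0, 0.0, -0.0] 0
[0.52, -0.06, -0.11] [0.0, 0.0, -0.0] 0
[0.52, -0.06, -0.11] [0.0, 0.0, -0.0] 0
[0.52, -0.06, -0.11] [0.0, 0.0, -0.0] 0
[0.52, -0.06, -0.11] [0.0, 0.0, -0.0] 0
[0.42, -0.05, -0.09] [0.0, 0.0, -0.0] 0
[0.21, -0.03, -0.04] [0.0, 0.0, -0.0] 0
from [ 0.528  -0.0599  0.1514] turn deg [ 0.   0.  -0.1] dist [-0.037   0.2356 -0.1184]
[0.28, -0.03, 0.14] [0.0, 0.0, -0.0] 0
[0.56, -0.07, 0.28] [0.0, 0.0, -0.0] 0
[0.7, -0.09, 0.35] [0.0, 0.0, -0.0] 0
[0.7, -0.09, 0.35] [0.0, 0.0, -0.0] 0
[0.7, -0.09, 0.35] [0.0, 0.0, -0.0] 0
[0.7, -0.09, 0.35] [0.0, 0.0, -0.0] 0
[0.7, -0.09, 0.35] [0.0, 0.0, -0.0] 0
[0.7, -0.09, 0.35] [0.0, 0.0, -0.0] 0
[0.56, -0.07, 0.28] [0.0, 0.0, -0.0] 0
[0.28, -0.03, 0.14] [0.0, 0.0, -0.0] 0
```

The height gap between 0.11 and 0.13 m shows that only the top tray is lifted. I'll carry it to the board.

drive_tool --steps '[{"translation": [0.2, 0, -0.3], "angular": [0, 0, 0], "gripper": 0.0}, {"translation": [0.6, -0.1, -0.4], "angular": [0, 0, 0], "gripper": 0.0}, {"translation": [0.9, -0.1, -0.2], "angular": [0, 0, 0], "gripper": 0.0}, {"translation": [1.0, -0.15, 0], "angular": [0, 0, 0], "gripper": 0.0}, {"translation": [1.0, -0.15, 0], "angular": [0, 0, 0], "gripper": 0.0}, {"translation": [1.0, -0.1, 0.3], "angular": [0, 0, 0], "gripper": 0.0}, {"translation": [0.8, -0.1, 0.5], "angular": [0, 0, 0], "gripper": 0.0}, {"translation": [0.4, -0.05, 0.7], "angular": [0, 0, 0], "gripper": 0.0}]'

```text
t: 6.72
tool_pos: [0.4905, 0.1772, 0.1283]
tool_rot: [2.181, 2.26, 0.004]
contact_force: [-0.2, 0.1, -2.1]
opening: 0.009
grip_force: 49.5
```

drive_tool --steps '[{"translation": [0, 0, 0.7], "angular": [0, 0, 0], "gripper": 0.0}, {"translation": [0, 0, 0.7], "angular": [0, 0, 0], "gripper": 0.0}, {"translation": [0, 0, 0.3], "angular": [0, 0, 0], "gripper": 0.0}, {"translation": [0, 0, 0], "angular": [0, 0, 0], "gripper": 0.0}, {"translation": [0, 0, 0], "angular": [0, 0, 0], "gripper": 0.0}]'

```text
t: 7.35
tool_pos: [0.4913, 0.1752, 0.0608]
tool_rot: [2.183, 2.257, 0.003]
contact_force: [-0.0, -0.2, -2.3]
opening: 0.0094
grip_force: 49.3
```

```bash
python3 -c "
from h import *
st(); plan([.491,.1757,.033],2.0,3,0)"
```

```text
t 7.35 p [0.4913 0.1752 0.0608] yaw 1.92 tilt 0.14 F [-0.  -0.2 -2.3] open 0.0094 g 49.3
from [0.4913 0.1752 0.0608] turn deg [ 0.1 -0.  -0.1] dist [-0.0003  0.0005 -0.0278]
[0.0, -0.0, 0.23] [0.01, -0.0, -0.0] 0
[0.0, -0.0, 0.23] [0.01, -0.0, -0.0] 0
[0.0, -0.0, 0.23] [0.01, -0.0, -0.0] 0
```

drive_tool --steps '[{"translation": [0, 0, 0.3], "angular": [0, 0, 0], "gripper": 0.0}, {"translation": [0, 0, 0.25], "angular": [0, 0, 0], "gripper": 0.0}, {"translation": [0, 0, 0.1], "angular": [0, 0, 0], "gripper": 0.0}, {"translation": [0, 0, 0.05], "angular": [0, 0, 0], "gripper": 0.0}, {"translation": [0, 0, 0], "angular": [0, 0, 0], "gripper": 0.0}]'

```text
t: 7.98
tool_pos: [0.4904, 0.175, 0.0321]
tool_rot: [-2.184, -2.258, 0.0]
contact_force: [-3.7, -0.5, 4.5]
opening: 0.009
grip_force: 50.5
```

Contact shows in the force reading (+4.5 N upward). I'll release and rise.

drive_tool --steps '[{"translation": [0, 0, 0], "angular": [0, 0, 0], "gripper": 0.5}, {"translation": [0, 0, 0], "angular": [0, 0, 0], "gripper": 0.5}, {"translation": [0, 0, 0], "angular": [0, 0, 0], "gripper": 0.5}, {"translation": [0, 0, -0.3], "angular": [0, 0, 0], "gripper": 0.5}, {"translation": [0, 0, -0.8], "angular": [0, 0, 0], "gripper": 0.5}, {"translation": [0, 0, -1], "angular": [0, 0, 0], "gripper": 0.5}, {"translation": [0, 0, -1], "angular": [0, 0, 0], "gripper": 0.5}, {"translation": [0, 0, -1], "angular": [0, 0, 0], "gripper": 0.5}]'

```text
t: 8.98
tool_pos: [0.4902, 0.175, 0.1976]
tool_rot: [2.183, 2.258, 0.002]
contact_force: [1.1, 0.2, -0.2]
opening: 0.0429
grip_force: 0.0
```

drive_tool --steps '[{"translation": [-0.4, 0, -0.8], "angular": [0, 0, 0], "gripper": 0.5}, {"translation": [-0.8, 0.1, -0.5], "angular": [0, 0, 0], "gripper": 0.5}, {"translation": [-1, 0.2, -0.2], "angular": [0, 0, 0], "gripper": 0.5}, {"translation": [-1, 0.2, 0], "angular": [0, 0, 0], "gripper": 0.5}, {"translation": [-1, 0.2, 0.2], "angular": [0, 0, 0], "gripper": 0.5}, {"translation": [-0.8, 0.2, 0.2], "angular": [0, 0, 0], "gripper": 0.5}, {"translation": [-0.4, 0, 0.2], "angular": [0, 0, 0], "gripper": 0.5}, {"translation": [0, 0, 0], "angular": [0, 0, 0], "gripper": 0.5}]'

```text
t: 9.98
tool_pos: [0.5328, -0.04, 0.2307]
tool_rot: [-2.184, -2.256, 0.001]
contact_force: [0.5, 0.9, -0.8]
opening: 0.0427
grip_force: 0.0
```

```bash
python3 -c "
from h import *
from w import tray
st(); g=im('wrist'); s=im('scene'); 
print('mid'); tray(g,.05,(.528,-.06)); print('top in scene'); tray(s,.012,(.49,.175)); cv2.imwrite('pics/d.png',cv2.resize(np.hstack([g['color'],s['color']])[:,:,::-1],(800,300)))
plan([.528,-.06,.12],2.0,7,.5)"
```

```text
t 9.97 p [ 0.5328 -0.04    0.2307] yaw 1.84 tilt 0.09 F [ 0.5  0.9 -0.8] open 0.0427 g 0.0
mid
rim z 0.1075 depth rect [ 0.5277 -0.0581] [0.2068 0.1124] 2.38
ray rect [ 0.5276 -0.0574] [0.2044 0.1118] 2.26
web n 1147 z 0.0955 xy [ 0.5277 -0.0582] dx/dy -0.0435
top in scene
rim z 0.0676 depth rect [0.4929 0.1724] [0.2083 0.1125] 2.03
ray rect [0.4957 0.1708] [0.2066 0.1126] 1.96
web n 190 z 0.0554 xy [0.4946 0.1741] dx/dy -0.0359
from [ 0.5332 -0.0389  0.2316] turn deg [ 0. -0. -0.] dist [-0.0052 -0.0211 -0.1116]
[-0.04, -0.01, 0.21] [0.0, -0.0, -0.0] 0.5
[-0.08, -0.02, 0.41] [0.0, -0.0, -0.0] 0.5
[-0.1, -0.03, 0.52] [0.0, -0.0, -0.0] 0.5
[-0.1, -0.03, 0.52] [0.0, -0.0, -0.0] 0.5
[-0.1, -0.03, 0.52] [0.0, -0.0, -0.0] 0.5
[-0.08, -0.02, 0.41] [0.0, -0.0, -0.0] 0.5
[-0.04, -0.01, 0.21] [0.0, -0.0, -0.0] 0.5
```

View pics/d.png

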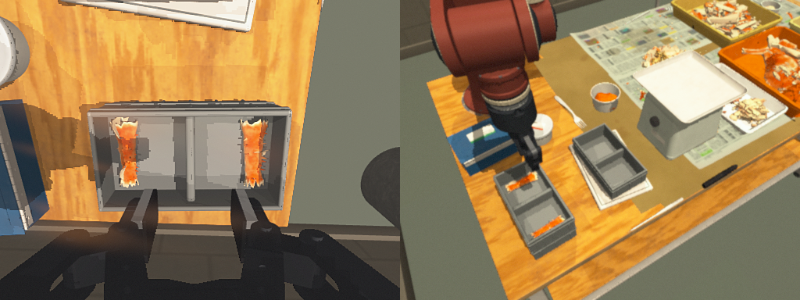

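The top tray stands on the board (right picture, about (610,160)). The middle tray (left picture) has its legs at columns 127 and 253, well clear of the web at column 190. I'll go down for it with a narrower opening.

drive_tool --steps '[{"translation": [-0.25, -0.06, 0.3], "angular": [0, 0, -0.03], "gripper": 0.4}, {"translation": [-0.23, -0.06, 0.6], "angular": [0, 0, 0], "gripper": 0.4}, {"translation": [0, 0, 0.8], "angular": [0, 0, 0], "gripper": 0.4}, {"translation": [0, 0, 0.6], "angular": [0, 0, 0], "gripper": 0.4}, {"translation": [0, 0, 0.4], "angular": [0, 0, 0], "gripper": 0.4}, {"translation": [0, 0, 0], "angular": [0, 0, 0], "gripper": 0.4}, {"translation": [0, 0, 0], "angular": [0, 0, 0], "gripper": 0.4}]'

```text
t: 10.95
tool_pos: [0.53, -0.0591, 0.1244]
tool_rot: [2.178, 2.262, 0.001]
contact_force: [-1.0, 0.2, 0.2]
opening: 0.0343
grip_force: 0.0
```

```bash
python3 -c "
from h import *
from w import tray
st(); g=im('wrist'); tray(g,.05,(.528,-.06)); plan([.528,-.059,.07],2.2,3,.4)"
```

```text
t 10.95 p [ 0.53   -0.0591  0.1244] yaw 2.18 tilt 0.1 F [-1.   0.2  0.2] open 0.0343 g 0.0
rim z 0.1075 depth rect [ 0.5274 -0.0529] [0.2063 0.1012] 2.39
ray rect [ 0.5274 -0.0529] [0.204  0.1021] 2.34
web n 2773 z 0.0956 xy [ 0.5276 -0.0568] dx/dy -0.0366
from [ 0.5302 -0.0592  0.1247] turn deg [ 0.1  0.  -0. ] dist [-0.0022  0.0002 -0.0547]
[0.0, -0.02, 0.46] [0.01, 0.0, -0.0] 0.4
[0.0, -0.02, 0.46] [0.01, 0.0, -0.0] 0.4
[0.0, -0.02, 0.46] [0.01, 0.0, -0.0] 0.4
```

drive_tool --steps '[{"translation": [0, -0.05, 0.5], "angular": [0, 0, 0], "gripper": 0.4}, {"translation": [0, 0, 0.5], "angular": [0, 0, 0], "gripper": 0.4}, {"translation": [0, 0, 0.35], "angular": [0, 0, 0], "gripper": 0.4}, {"translation": [0, 0, 0], "angular": [0, 0, 0], "gripper": 0.4}, {"translation": [0, 0, 0], "angular": [0, 0, 0], "gripper": 0.0}, {"translation": [0, 0, 0], "angular": [0, 0, 0], "gripper": 0.0}, {"translation": [0, 0, 0], "angular": [0, 0, 0], "gripper": 0.0}, {"translation": [0, 0, 0], "angular": [0, 0, 0], "gripper": 0.0}]' --force 60

```text
t: 12.0
tool_pos: [0.528, -0.0593, 0.0703]
tool_rot: [2.178, 2.262, 0.001]
contact_force: [0.1, -0.1, 3.7]
opening: 0.0089
grip_force: 60.0
```

drive_tool --steps '[{"translation": [0, 0, 0], "angular": [0, 0, 0], "gripper": 0.0}, {"translation": [0, 0, -0.1], "angular": [0, 0, 0], "gripper": 0.0}, {"translation": [0, 0, -0.2], "angular": [0, 0, 0], "gripper": 0.0}, {"translation": [0, 0, -0.3], "angular": [0, 0, 0], "gripper": 0.0}, {"translation": [0, 0, -0.2], "angular": [0, 0, 0], "gripper": 0.0}, {"translation": [0, 0, 0], "angular": [0, 0, 0], "gripper": 0.0}]'

```text
t: 12.75
tool_pos: [0.5281, -0.0593, 0.1026]
tool_rot: [2.178, 2.261, 0.002]
contact_force: [-0.3, -0.0, -4.7]
opening: 0.009
grip_force: 59.1
```

```bash
python3 -c "
from h import *
st(); s=im('scene'); X=pts(s); m=(np.abs(X[...,0]-.53)<.14)&(np.abs(X[...,1]+.06)<.08); print(np.histogram(X[m][:,2],bins=np.arange(-.01,.2,.01)))
plan([.489,.427,.27],2.0,14,0)"
```

```text
t 12.75 p [ 0.5281 -0.0593  0.1026] yaw 2.16 tilt 0.14 F [-0.3 -0.  -4.7] open 0.009 g 59.1
(array([2705,  547,  328,  136,  117,  203,  310,    0,    0,    6, 2603,
        750,  401,  609, 1085,  109,   30,   42,   35,   45]), array([-0.01,  0.  ,  0.01,  0.02,  0.03,  0.04,  0.05,  0.06,  0.07,
        0.08,  0.09,  0.1 ,  0.11,  0.12,  0.13,  0.14,  0.15,  0.16,
        0.17,  0.18,  0.19]))
from [ 0.5276 -0.0592  0.1019] turn deg [0.1 0.  0.2] dist [-0.0386  0.4862  0.1681]
[0.39, -0.02, -0.14] [0.0, 0.0, 0.0] 0
[0.79, -0.03, -0.27] [0.0, 0.0, 0.0] 0
[0.98, -0.04, -0.34] [0.0, 0.0, 0.0] 0
[0.98, -0.04, -0.34] [0.0, 0.0, 0.0] 0
[0.98, -0.04, -0.34] [0.0, 0.0, 0.0] 0
[0.98, -0.04, -0.34] [0.0, 0.0, 0.0] 0
[0.98, -0.04, -0.34] [0.0, 0.0, 0.0] 0
[0.98, -0.04, -0.34] [0.0, 0.0, 0.0] 0
[0.98, -0.04, -0.34] [0.0, 0.0, 0.0] 0
[0.98, -0.04, -0.34] [0.0, 0.0, 0.0] 0
[0.98, -0.04, -0.34] [0.0, 0.0, 0.0] 0
[0.98, -0.04, -0.34] [0.0, 0.0, 0.0] 0
[0.79, -0.03, -0.27] [0.0, 0.0, 0.0] 0
[0.39, -0.02, -0.14] [0.0, 0.0, 0.0] 0
```

Only the middle tray is lifted. I'll raise it straight up, then carry it gently to the scale.

drive_tool --steps '[{"translation": [0, 0, -0.2], "angular": [0, 0, 0], "gripper": 0.0}, {"translation": [0, 0, -0.5], "angular": [0, 0, 0], "gripper": 0.0}, {"translation": [0, 0, -0.8], "angular": [0, 0, 0], "gripper": 0.0}, {"translation": [0, 0, -0.8], "angular": [0, 0, 0], "gripper": 0.0}, {"translation": [0, 0, -0.8], "angular": [0, 0, 0], "gripper": 0.0}, {"translation": [0.15, 0, -0.7], "angular": [0, 0, 0], "gripper": 0.0}, {"translation": [0.3, 0, -0.5], "angular": [0, 0, 0], "gripper": 0.0}, {"translation": [0.45, 0, -0.2], "angular": [0, 0, 0], "gripper": 0.0}]'

```text
t: 13.8
tool_pos: [0.5264, -0.0225, 0.2834]
tool_rot: [2.178, 2.261, 0.003]
contact_force: [-0.7, -0.3, -4.8]
opening: 0.0085
grip_force: 59.1
```

drive_tool --steps '[{"translation": [0.6, -0.05, 0], "angular": [0, 0, 0], "gripper": 0.0}, {"translation": [0.7, -0.05, 0], "angular": [0, 0, 0], "gripper": 0.0}, {"translation": [0.8, -0.05, 0], "angular": [0, 0, 0], "gripper": 0.0}, {"translation": [0.8, -0.05, 0], "angular": [0, 0, 0], "gripper": 0.0}, {"translation": [0.8, -0.05, 0], "angular": [0, 0, 0], "gripper": 0.0}, {"translation": [0.8, -0.05, 0], "angular": [0, 0, 0], "gripper": 0.0}, {"translation": [0.8, -0.05, 0], "angular": [0, 0, 0], "gripper": 0.0}, {"translation": [0.8, -0.05, 0], "angular": [0, 0, 0], "gripper": 0.0}]'

```text
t: 14.8
tool_pos: [0.4994, 0.222, 0.2801]
tool_rot: [-2.177, -2.263, 0.003]
contact_force: [0.6, 0.5, -2.8]
opening: 0.0089
grip_force: 59.1
```

drive_tool --steps '[{"translation": [0.8, -0.05, 0], "angular": [0, 0, 0], "gripper": 0.0}, {"translation": [0.8, -0.05, 0], "angular": [0, 0, 0], "gripper": 0.0}, {"translation": [0.8, 0, 0], "angular": [0, 0, 0], "gripper": 0.0}, {"translation": [0.7, 0, 0], "angular": [0, 0, 0], "gripper": 0.0}, {"translation": [0.6, 0, 0], "angular": [0, 0, 0], "gripper": 0.0}, {"translation": [0.4, 0, 0], "angular": [0, 0, 0], "gripper": 0.0}, {"translation": [0.2, 0, 0], "angular": [0, 0, 0], "gripper": 0.0}, {"translation": [0, 0, 0], "angular": [0, 0, 0], "gripper": 0.0}]'

```text
t: 15.8
tool_pos: [0.4902, 0.3918, 0.2812]
tool_rot: [2.179, 2.263, -0.001]
contact_force: [0.4, -0.2, -3.6]
opening: 0.0092
grip_force: 59.1
```

```bash
python3 -c "
from h import *
st(); s=im('scene'); save(s,'e.png'); plan([.489,.427,.230],2.0,5,0)"
```

```text
t 15.8 p [0.4902 0.3918 0.2812] yaw 2.17 tilt 0.03 F [ 0.4 -0.2 -3.6] open 0.0092 g 59.1
from [0.4903 0.3914 0.2813] turn deg [-0.   0.   0.1] dist [-0.0013  0.0356 -0.0513]
[0.1, 0.0, 0.15] [-0.0, 0.0, 0.0] 0
[0.21, 0.0, 0.3] [-0.0, 0.0, 0.0] 0
[0.26, -0.0, 0.38] [-0.0, 0.0, 0.01] 0
[0.21, -0.0, 0.3] [-0.0, 0.0, 0.0] 0
[0.1, -0.0, 0.15] [-0.0, 0.0, 0.0] 0
```

View pics/e.png

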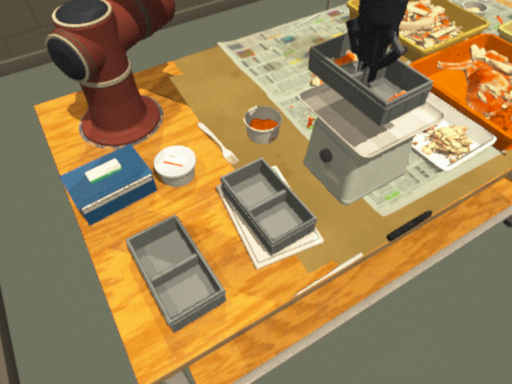

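The scene view shows the middle tray held level over the scale at (370,75), with both legs visible inside. The top tray is on the board at (265,205) and the bottom tray at (175,270). I'll finish the approach and lower it.

drive_tool --steps '[{"translation": [0.15, 0, 0], "angular": [0, 0, 0], "gripper": 0.0}, {"translation": [0.3, 0, 0], "angular": [0, 0, 0], "gripper": 0.0}, {"translation": [0.3, 0, 0.2], "angular": [0, 0, 0], "gripper": 0.0}, {"translation": [0.14, 0, 0.4], "angular": [0, 0, 0], "gripper": 0.0}, {"translation": [0, 0, 0.4], "angular": [0, 0, 0], "gripper": 0.0}, {"translation": [0, 0, 0.2], "angular": [0, 0, 0], "gripper": 0.0}, {"translation": [0, 0, 0.08], "angular": [0, 0, 0], "gripper": 0.0}, {"translation": [0, 0, 0], "angular": [0, 0, 0], "gripper": 0.0}]'

```text
t: 16.85
tool_pos: [0.489, 0.4272, 0.2302]
tool_rot: [2.179, 2.263, 0.0]
contact_force: [-0.1, -0.6, -3.5]
opening: 0.009
grip_force: 59.1
```

drive_tool --steps '[{"translation": [0, 0, 0.05], "angular": [0, 0, 0], "gripper": 0.0}, {"translation": [0, 0, 0.04], "angular": [0, 0, 0], "gripper": 0.0}, {"translation": [0, 0, 0], "angular": [0, 0, 0], "gripper": 0.0}]'

```text
t: 17.23
tool_pos: [0.4889, 0.4273, 0.2265]
tool_rot: [2.179, 2.263, 0.0]
contact_force: [-0.1, -0.0, -2.5]
opening: 0.0089
grip_force: 59.1
```

drive_tool --steps '[{"translation": [0, 0, 0.03], "angular": [0, 0, 0], "gripper": 0.0}, {"translation": [0, 0, 0.02], "angular": [0, 0, 0], "gripper": 0.0}, {"translation": [0, 0, 0], "angular": [0, 0, 0], "gripper": 0.0}]'

```text
t: 17.6
tool_pos: [0.4889, 0.4274, 0.2249]
tool_rot: [2.179, 2.263, 0.0]
contact_force: [-0.3, -1.1, -1.4]
opening: 0.009
grip_force: 59.3
```

drive_tool --steps '[{"translation": [0, 0, 0.02], "angular": [0, 0, 0], "gripper": 0.0}, {"translation": [0, 0, 0.0], "angular": [0, 0, 0], "gripper": 0.0}]'

```text
t: 17.85
tool_pos: [0.4889, 0.4274, 0.2249]
tool_rot: [2.179, 2.263, 0.001]
contact_force: [-3.4, -1.5, 4.6]
opening: 0.0091
grip_force: 60.2
```

It is seated (+4.6 N). I'll release, rise and return toward the board to regrip the top tray.

drive_tool --steps '[{"translation": [0, 0, 0], "angular": [0, 0, 0], "gripper": 0.4}, {"translation": [0, 0, 0], "angular": [0, 0, 0], "gripper": 0.4}, {"translation": [0, 0, 0], "angular": [0, 0, 0], "gripper": 0.4}, {"translation": [0, 0, -0.3], "angular": [0, 0, 0], "gripper": 0.4}, {"translation": [0, 0, -0.6], "angular": [0, 0, 0], "gripper": 0.4}, {"translation": [0, 0, -0.8], "angular": [0, 0, 0], "gripper": 0.4}, {"translation": [0, 0, -0.5], "angular": [0, 0, 0], "gripper": 0.4}, {"translation": [0, 0, 0], "angular": [0, 0, 0], "gripper": 0.4}]'

```text
t: 18.85
tool_pos: [0.4897, 0.4279, 0.3147]
tool_rot: [2.178, 2.262, 0.007]
contact_force: [-0.3, 1.0, 0.3]
opening: 0.0341
grip_force: 0.0
```

drive_tool --steps '[{"translation": [-0.4, 0, -0.2], "angular": [0, 0, 0], "gripper": 0.4}, {"translation": [-0.7, 0, 0], "angular": [0, 0, 0], "gripper": 0.4}, {"translation": [-1, 0, 0], "angular": [0, 0, 0], "gripper": 0.4}, {"translation": [-1, 0, 0], "angular": [0, 0, 0], "gripper": 0.4}, {"translation": [-1, 0, 0], "angular": [0, 0, 0], "gripper": 0.4}, {"translation": [-1, 0, 0.2], "angular": [0, 0, 0], "gripper": 0.4}, {"translation": [-0.7, 0, 0.6], "angular": [0, 0, 0], "gripper": 0.4}, {"translation": [-0.4, 0, 0.8], "angular": [0, 0, 0], "gripper": 0.4}]'

```text
t: 19.85
tool_pos: [0.498, 0.1773, 0.2548]
tool_rot: [2.181, 2.261, -0.0]
contact_force: [0.1, 0.2, -0.6]
opening: 0.0342
grip_force: 0.0
```

```bash
python3 -c "
from h import *
from w import tray
st(); g=im('wrist'); s=im('scene'); t=im('top')
print('top tray'); tray(g,.012,(.491,.175))
for i in (s,t): print('mid on scale'); tray(i,.205,(.489,.427))
print('bottom scene'); tray(s,0,(.53,-.06))
cv2.imwrite('pics/f.png',cv2.resize(np.hstack([s['color'],t['color']])[:,:,::-1],(800,300)))
plan([.4905,.175,.07],1.9,8,.4)"
```

```text
t 19.85 p [0.498  0.1773 0.2548] yaw 2.05 tilt 0.03 F [ 0.1  0.2 -0.6] open 0.0342 g 0.0
top tray
rim z 0.0695 depth rect [0.4895 0.1765] [0.2066 0.1117] 1.98
ray rect [0.4894 0.177 ] [0.2047 0.1113] 1.98
web n 800 z 0.0576 xy [0.4892 0.1771] dx/dy -0.0356
mid on scale
rim z 0.26 depth rect [0.4915 0.4246] [0.2075 0.1146] 1.95
ray rect [0.4953 0.4199] [0.2063 0.1146] 2.19
web n 173 z 0.2478 xy [0.4931 0.4294] dx/dy -0.0351
mid on scale
rim z 0.2632 depth rect [0.4887 0.4267] [0.2102 0.112 ] 2.15
ray rect [0.4864 0.4267] [0.2123 0.1119] 2.17
web n 238 z 0.2505 xy [0.487  0.4274] dx/dy -0.0386
bottom scene
rim z 0.0561 depth rect [ 0.5305 -0.0619] [0.2071 0.1122] 2.37
ray rect [ 0.5331 -0.0621] [0.2063 0.1113] 2.4
web n 267 z 0.0437 xy [ 0.5319 -0.0607] dx/dy -0.0397
from [0.4965 0.1782 0.2527] turn deg [-0.3  0.1  0.2] dist [-0.006  -0.0032 -0.1827]
[-0.0, -0.01, 0.29] [-0.0, 0.0, 0.0] 0.4
[-0.01, -0.02, 0.57] [-0.01, 0.0, 0.0] 0.4
[-0.01, -0.02, 0.71] [-0.01, 0.0, 0.0] 0.4
[-0.01, -0.02, 0.71] [-0.01, 0.0, 0.0] 0.4
[-0.01, -0.02, 0.71] [-0.01, 0.0, 0.0] 0.4
[-0.01, -0.02, 0.71] [-0.01, 0.0, 0.0] 0.4
[-0.01, -0.02, 0.57] [-0.01, 0.0, 0.0] 0.4
[-0.0, -0.01, 0.29] [-0.0, 0.0, 0.0] 0.4
```

View pics/f.png

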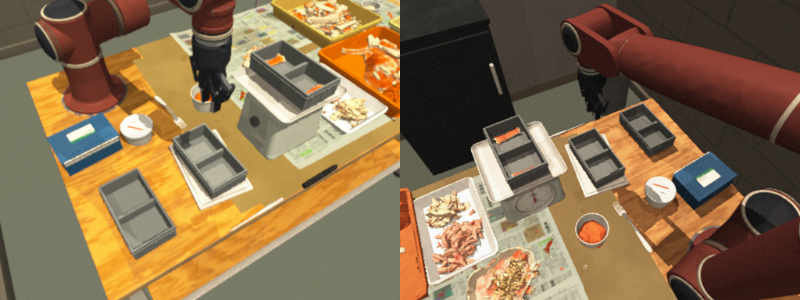

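The middle tray sits level on the scale with both legs in it, centre about (0.489,0.427), and the top tray is ready on the board. For the tight fit I'll view the bottom tray with the wrist camera from the same relative height.

drive_tool --steps '[{"translation": [-0.4, 0, 0], "angular": [0, 0, 0], "gripper": 0.4}, {"translation": [-0.8, 0.1, 0], "angular": [0, 0, 0], "gripper": 0.4}, {"translation": [-1, 0.15, 0], "angular": [0, 0, 0], "gripper": 0.4}, {"translation": [-1, 0.15, 0], "angular": [0, 0, 0], "gripper": 0.4}, {"translation": [-1, 0.15, 0.1], "angular": [0, 0, 0], "gripper": 0.4}, {"translation": [-0.9, 0.1, 0.1], "angular": [0, 0, 0], "gripper": 0.4}, {"translation": [-0.5, 0.05, 0], "angular": [0, 0, 0], "gripper": 0.4}, {"translation": [-0.25, 0, 0], "angular": [0, 0, 0], "gripper": 0.4}]'

```text
t: 21.0
tool_pos: [0.5355, -0.054, 0.2488]
tool_rot: [2.179, 2.262, 0.001]
contact_force: [-0.5, 0.7, 0.3]
opening: 0.0338
grip_force: 0.0
```

drive_tool --steps '[{"translation": [0, 0, 0], "angular": [0, 0, 0], "gripper": 0.4}, {"translation": [0, 0, 0], "angular": [0, 0, 0], "gripper": 0.4}]'

```text
t: 21.25
tool_pos: [0.5351, -0.0524, 0.248]
tool_rot: [2.178, 2.264, 0.001]
contact_force: [-0.4, 0.1, 0.4]
opening: 0.0345
grip_force: 0.0
```

```bash
python3 -c "
from h import *
from w import tray
st(); tray(im('wrist'),0,(.528,-.06)); tray(im('wrist'),0,(.528,-.06)); st()
plan([.4903,.175,.243],1.95,8,.4)"
```

```text
t 21.25 p [ 0.5351 -0.0524  0.248 ] yaw 2.23 tilt 0.03 F [-0.4  0.1  0.4] open 0.0345 g 0.0
rim z 0.0574 depth rect [ 0.5266 -0.0586] [0.2064 0.1118] 2.2
ray rect [ 0.5266 -0.0581] [0.2048 0.1108] 2.24
web n 808 z 0.0455 xy [ 0.5267 -0.0593] dx/dy -0.0456
rim z 0.0574 depth rect [ 0.5267 -0.0586] [0.2063 0.1118] 2.26
ray rect [ 0.5266 -0.0581] [0.2048 0.1108] 2.25
web n 812 z 0.0455 xy [ 0.5267 -0.0593] dx/dy -0.046
t 21.35 p [ 0.535  -0.0524  0.2478] yaw 2.24 tilt 0.01 F [-0.6 -0.2  0.2] open 0.0344 g 0.0
from [ 0.535  -0.0524  0.2478] turn deg [ 0.  -0.   0.3] dist [-0.0447  0.2274 -0.0048]
[0.36, -0.06, 0.01] [0.0, -0.0, 0.0] 0.4
[0.72, -0.11, 0.02] [0.0, -0.0, 0.0] 0.4
[0.89, -0.14, 0.02] [0.0, -0.0, 0.01] 0.4
[0.89, -0.14, 0.02] [0.0, -0.0, 0.01] 0.4
[0.89, -0.14, 0.02] [0.0, -0.0, 0.01] 0.4
[0.89, -0.14, 0.02] [0.0, -0.0, 0.01] 0.4
[0.71, -0.11, 0.02] [0.0, -0.0, 0.0] 0.4
[0.36, -0.06, 0.01] [0.0, -0.0, 0.0] 0.4
```

drive_tool --steps '[{"translation": [0.4, -0.1, 0], "angular": [0, 0, 0], "gripper": 0.4}, {"translation": [0.8, -0.1, 0], "angular": [0, 0, 0], "gripper": 0.4}, {"translation": [0.9, -0.1, 0], "angular": [0, 0, 0], "gripper": 0.4}, {"translation": [0.9, -0.1, 0], "angular": [0, 0, 0], "gripper": 0.4}, {"translation": [0.9, -0.1, 0], "angular": [0, 0, 0], "gripper": 0.4}, {"translation": [0.9, -0.1, 0], "angular": [0, 0, 0], "gripper": 0.4}, {"translation": [0.6, -0.1, 0], "angular": [0, 0, 0], "gripper": 0.4}, {"translation": [0.35, 0, 0], "angular": [0, 0, 0.03], "gripper": 0.4}]'

```text
t: 22.35
tool_pos: [0.4975, 0.1775, 0.2477]
tool_rot: [-2.181, -2.261, -0.0]
contact_force: [-0.2, 0.1, 0.1]
opening: 0.0342
grip_force: 0.0
```

drive_tool --steps '[{"translation": [0, 0, 0], "angular": [0, 0, 0], "gripper": 0.4}, {"translation": [0, 0, 0], "angular": [0, 0, 0], "gripper": 0.4}]'

```text
t: 22.6
tool_pos: [0.4984, 0.1751, 0.2477]
tool_rot: [2.184, 2.258, -0.001]
contact_force: [-0.2, -0.5, 0.1]
opening: 0.034
grip_force: 0.0
```

```bash
python3 -c "
from h import *
from w import tray
tray(im('wrist'),.012,(.491,.175)); st()
plan([.4903,.175,.032],1.95,8,.4)"
```

```text
rim z 0.0695 depth rect [0.4894 0.1758] [0.2058 0.112 ] 1.91
ray rect [0.4894 0.1764] [0.2047 0.1108] 1.92
web n 869 z 0.0575 xy [0.4894 0.1765] dx/dy -0.03
t 22.65 p [0.4985 0.1749 0.2477] yaw 1.87 tilt 0.02 F [-0.1  0.1 -0.5] open 0.0341 g 0.0
from [0.4985 0.1749 0.2477] turn deg [-0.   0.  -0.1] dist [-8.200e-03  1.000e-04 -2.157e-01]
[0.0, -0.01, 0.34] [-0.0, 0.0, -0.0] 0.4
[0.0, -0.03, 0.67] [-0.0, 0.0, -0.0] 0.4
[0.0, -0.03, 0.84] [-0.0, 0.0, -0.0] 0.4
[0.0, -0.03, 0.84] [-0.0, 0.0, -0.0] 0.4
[0.0, -0.03, 0.84] [-0.0, 0.0, -0.0] 0.4
[0.0, -0.03, 0.84] [-0.0, 0.0, -0.0] 0.4
[0.0, -0.03, 0.67] [-0.0, 0.0, -0.0] 0.4
[0.0, -0.01, 0.34] [-0.0, 0.0, -0.0] 0.4
```

drive_tool --steps '[{"translation": [0, -0.1, 0.4], "angular": [0, 0, 0], "gripper": 0.4}, {"translation": [0, -0.1, 0.7], "angular": [0, 0, 0], "gripper": 0.4}, {"translation": [0, 0, 0.9], "angular": [0, 0, 0], "gripper": 0.4}, {"translation": [0, 0, 0.9], "angular": [0, 0, 0], "gripper": 0.4}, {"translation": [0, 0, 0.6], "angular": [0, 0, 0], "gripper": 0.4}, {"translation": [0, 0, 0.3], "angular": [0, 0, 0], "gripper": 0.4}, {"translation": [0, 0, 0], "angular": [0, 0, 0], "gripper": 0.4}, {"translation": [0, 0, 0], "angular": [0, 0, 0], "gripper": 0.4}]'

```text
t: 23.65
tool_pos: [0.4912, 0.1753, 0.0969]
tool_rot: [2.183, 2.257, 0.003]
contact_force: [-0.4, -0.7, 0.5]
opening: 0.034
grip_force: 0.0
```

```bash
python3 -c "
from h import *
st()
plan([.4903,.175,.032],1.95,3,.4)"
```

```text
t 23.65 p [0.4912 0.1753 0.0969] yaw 1.91 tilt 0.12 F [-0.4 -0.7  0.5] open 0.034 g 0.0
from [0.4912 0.1753 0.0969] turn deg [ 0.1 -0.  -0. ] dist [-0.0009 -0.0003 -0.0649]
[-0.0, -0.01, 0.54] [0.0, -0.0, -0.0] 0.4
[-0.0, -0.01, 0.54] [0.0, -0.0, -0.0] 0.4
[-0.0, -0.01, 0.54] [0.0, -0.0, -0.0] 0.4
```

drive_tool --steps '[{"translation": [0, -0.02, 0.5], "angular": [0, 0, 0], "gripper": 0.4}, {"translation": [0, 0, 0.6], "angular": [0, 0, 0], "gripper": 0.4}, {"translation": [0, 0, 0.4], "angular": [0, 0, 0], "gripper": 0.4}, {"translation": [0, 0, 0.12], "angular": [0, 0, 0], "gripper": 0.4}, {"translation": [0, 0, 0], "angular": [0, 0, 0], "gripper": 0.4}, {"translation": [0, 0, 0], "angular": [0, 0, 0], "gripper": 0.0}, {"translation": [0, 0, 0], "angular": [0, 0, 0], "gripper": 0.0}, {"translation": [0, 0, 0], "angular": [0, 0, 0], "gripper": 0.0}]' --force 50

```text
t: 24.65
tool_pos: [0.4906, 0.1755, 0.0321]
tool_rot: [2.183, 2.258, 0.003]
contact_force: [1.1, 0.4, 2.7]
opening: 0.0089
grip_force: 50.9
```

drive_tool --steps '[{"translation": [0, 0, 0], "angular": [0, 0, 0], "gripper": 0.0}, {"translation": [0, 0, 0], "angular": [0, 0, 0], "gripper": 0.0}]'

```text
t: 24.9
tool_pos: [0.4906, 0.1754, 0.032]
tool_rot: [2.183, 2.258, 0.003]
contact_force: [-0.1, 0.5, 6.2]
opening: 0.0089
grip_force: 51.2
```

```bash
python3 -c "
from h import *
from w import tray
st()"
```

```text
t 24.9 p [0.4906 0.1754 0.032 ] yaw 1.92 tilt 0.12 F [-0.1  0.5  6.2] open 0.0089 g 51.2
```

I'll lift, carry back to hover over the bottom tray, target TCP (0.5278, -0.0593), yaw 2.2°.

drive_tool --steps '[{"translation": [0, 0, -0.3], "angular": [0, 0, 0], "gripper": 0.0}, {"translation": [0, 0, -0.6], "angular": [0, 0, 0], "gripper": 0.0}, {"translation": [0, 0, -0.9], "angular": [0, 0, 0], "gripper": 0.0}, {"translation": [-0.3, 0.05, -0.8], "angular": [0, 0, 0], "gripper": 0.0}, {"translation": [-0.7, 0.1, -0.4], "angular": [0, 0, -0.03], "gripper": 0.0}, {"translation": [-1, 0.15, 0], "angular": [0, 0, 0], "gripper": 0.0}, {"translation": [-1, 0.15, 0], "angular": [0, 0, 0], "gripper": 0.0}, {"translation": [-1, 0.15, 0], "angular": [0, 0, 0], "gripper": 0.0}]'

```text
t: 25.9
tool_pos: [0.5185, 0.0152, 0.1502]
tool_rot: [-2.178, -2.262, 0.002]
contact_force: [0.2, 0.1, -3.2]
opening: 0.009
grip_force: 49.9
```

drive_tool --steps '[{"translation": [-0.9, 0.1, 0], "angular": [0, 0, 0], "gripper": 0.0}, {"translation": [-0.6, 0.03, 0], "angular": [0, 0, 0], "gripper": 0.0}, {"translation": [-0.25, 0, 0.3], "angular": [0, 0, 0], "gripper": 0.0}, {"translation": [0, 0, 0.3], "angular": [0, 0, 0], "gripper": 0.0}, {"translation": [0, 0, 0], "angular": [0, 0, 0], "gripper": 0.0}, {"translation": [0, 0, 0], "angular": [0, 0, 0], "gripper": 0.0}]'

```text
t: 26.65
tool_pos: [0.5271, -0.0526, 0.1266]
tool_rot: [-2.177, -2.264, 0.0]
contact_force: [-0.2, 0.0, -4.0]
opening: 0.0092
grip_force: 49.8
```

```bash
python3 -c "
from h import *
st(); plan([.5278,-.0593,.09],2.2,5,0)"
```

```text
t 26.65 p [ 0.5271 -0.0526  0.1266] yaw 2.23 tilt 0.04 F [-0.2  0.  -4. ] open 0.0092 g 49.8
from [ 0.5271 -0.0526  0.1266] turn deg [-0. -0.  0.] dist [ 0.0007 -0.0067 -0.0366]
[-0.02, 0.0, 0.11] [-0.0, -0.0, 0.0] 0
[-0.04, 0.0, 0.22] [-0.0, -0.0, 0.0] 0
[-0.05, 0.0, 0.27] [-0.0, -0.0, 0.0] 0
[-0.04, 0.0, 0.22] [-0.0, -0.0, 0.0] 0
[-0.02, 0.0, 0.11] [-0.0, -0.0, 0.0] 0
```

drive_tool --steps '[{"translation": [-0.08, 0.01, 0.1], "angular": [0, 0, 0], "gripper": 0.0}, {"translation": [-0.09, 0, 0.3], "angular": [0, 0, 0], "gripper": 0.0}, {"translation": [0, 0, 0.4], "angular": [0, 0, 0], "gripper": 0.0}, {"translation": [0, 0, 0.2], "angular": [0, 0, 0], "gripper": 0.0}, {"translation": [0, 0, 0], "angular": [0, 0, 0], "gripper": 0.0}, {"translation": [0, 0, 0], "angular": [0, 0, 0], "gripper": 0.0}]'

```text
t: 27.4
tool_pos: [0.5282, -0.0604, 0.0871]
tool_rot: [2.179, 2.263, 0.0]
contact_force: [-0.1, 0.2, -3.4]
opening: 0.0092
grip_force: 49.8
```

```bash
python3 -c "
from h import *
st(); plan([.5278,-.0593,.0705],2.2,3,0)"
```

```text
t 27.4 p [ 0.5282 -0.0604  0.0871] yaw 2.16 tilt 0.03 F [-0.1  0.2 -3.4] open 0.0092 g 49.8
from [ 0.5282 -0.0604  0.0871] turn deg [ 0.  0. -0.] dist [-0.0004  0.0011 -0.0166]
[0.01, -0.0, 0.14] [0.0, 0.0, -0.0] 0
[0.01, -0.0, 0.14] [0.0, 0.0, -0.0] 0
[0.01, -0.0, 0.14] [0.0, 0.0, -0.0] 0
```

drive_tool --steps '[{"translation": [0.03, -0.01, 0], "angular": [0, 0, 0], "gripper": 0.0}, {"translation": [0, 0, 0.15], "angular": [0, 0, 0], "gripper": 0.0}, {"translation": [0, 0, 0.1], "angular": [0, 0, 0], "gripper": 0.0}, {"translation": [0, 0, 0.05], "angular": [0, 0, 0], "gripper": 0.0}, {"translation": [0, 0, 0], "angular": [0, 0, 0], "gripper": 0.0}]'

```text
t: 28.02
tool_pos: [0.5273, -0.0591, 0.0745]
tool_rot: [-2.179, -2.263, 0.0]
contact_force: [-0.7, -0.3, -3.1]
opening: 0.0089
grip_force: 49.9
```

The foot is about 3.5 mm inside the rim with no contact, so I'll continue.

drive_tool --steps '[{"translation": [0, 0, 0.06], "angular": [0, 0, 0], "gripper": 0.0}, {"translation": [0, 0, 0.04], "angular": [0, 0, 0], "gripper": 0.0}, {"translation": [0, 0, 0.01], "angular": [0, 0, 0], "gripper": 0.0}, {"translation": [0, 0, 0], "angular": [0, 0, 0], "gripper": 0.0}]'

```text
t: 28.52
tool_pos: [0.5275, -0.0591, 0.0705]
tool_rot: [-2.179, -2.263, 0.0]
contact_force: [0.4, -0.8, -2.4]
opening: 0.0089
grip_force: 49.9
```

drive_tool --steps '[{"translation": [0, 0, 0.02], "angular": [0, 0, 0], "gripper": 0.0}, {"translation": [0, 0, 0.0], "angular": [0, 0, 0], "gripper": 0.0}, {"translation": [0, 0, 0], "angular": [0, 0, 0], "gripper": 0.0}]'

```text
t: 28.9
tool_pos: [0.5277, -0.0592, 0.0701]
tool_rot: [2.179, 2.263, 0.0]
contact_force: [-0.2, 0.2, -0.8]
opening: 0.0092
grip_force: 50.3
```

It is partly loaded at the seated height. I'll release and rise clear.

drive_tool --steps '[{"translation": [0, 0, 0.01], "angular": [0, 0, 0], "gripper": 0.0}, {"translation": [0, 0, 0], "angular": [0, 0, 0], "gripper": 0.4}, {"translation": [0, 0, 0], "angular": [0, 0, 0], "gripper": 0.4}, {"translation": [0, 0, 0], "angular": [0, 0, 0], "gripper": 0.4}, {"translation": [0, 0, -0.3], "angular": [0, 0, 0], "gripper": 0.4}, {"translation": [0, 0, -0.7], "angular": [0, 0, 0], "gripper": 0.4}, {"translation": [0, 0, -1], "angular": [0, 0, 0], "gripper": 0.4}, {"translation": [0, 0, -1], "angular": [0, 0, 0], "gripper": 0.4}]'

```text
t: 29.9
tool_pos: [0.5275, -0.0591, 0.1913]
tool_rot: [2.179, 2.263, 0.001]
contact_force: [-0.7, 0.9, 0.4]
opening: 0.0341
grip_force: 0.0
```

drive_tool --steps '[{"translation": [0, 0, -0.8], "angular": [0, 0, 0], "gripper": 0.4}, {"translation": [0, 0, -0.4], "angular": [0, 0, 0], "gripper": 0.4}, {"translation": [0, 0, 0], "angular": [0, 0, 0], "gripper": 0.4}, {"translation": [0, 0, 0], "angular": [0, 0, 0], "gripper": 0.4}]'

```text
t: 30.4
tool_pos: [0.5267, -0.059, 0.2356]
tool_rot: [-2.177, -2.261, 0.002]
contact_force: [-0.3, -0.1, 0.0]
opening: 0.0341
grip_force: 0.0
```

```bash
python3 -c "
from h import *
from w import tray
st(); g=im('wrist'); s=im('scene'); t=im('top'); tray(g,.05,(.528,-.06)); tray(t,.05,(.528,-.06))
for i in (s,t): print('mid'); tray(i,.205,(.489,.427))
X=pts(g); m=(X[...,2]>.1)&(X[...,2]<.112)&(np.abs(X[...,0]-.528)<.11)&(np.abs(X[...,1]+.06)<.07); P=X[m]; print('slope',np.linalg.lstsq(np.c_[P[:,:2],np.ones(len(P))],P[:,2],rcond=None)[0].round(4))
cv2.imwrite('pics/g.png',cv2.resize(np.hstack([s['color'],g['color']])[:,:,::-1],(800,300)))"
```

```text
t 30.4 p [ 0.5267 -0.059   0.2356] yaw 2.16 tilt 0.16 F [-0.3 -0.1  0. ] open 0.0341 g 0.0
rim z 0.1075 depth rect [ 0.5266 -0.0583] [0.2065 0.1115] 2.29
ray rect [ 0.5266 -0.0576] [0.2045 0.1108] 2.26
web n 1146 z 0.0956 xy [ 0.5267 -0.0579] dx/dy -0.0331
rim z 0.1082 depth rect [ 0.5268 -0.0586] [0.2109 0.1159] 2.34
ray rect [ 0.525  -0.0566] [0.2129 0.1176] 2.46
web n 120 z 0.0966 xy [ 0.5256 -0.0612] dx/dy -0.0363
mid
rim z 0.26 depth rect [0.4915 0.4242] [0.2075 0.1144] 2.47
ray rect [0.4951 0.4202] [0.2067 0.114 ] 2.66
web n 172 z 0.2477 xy [0.493  0.4286] dx/dy -0.0336
mid
rim z 0.2631 depth rect [0.4885 0.4267] [0.2116 0.1121] 2.14
ray rect [0.4862 0.4268] [0.2128 0.1119] 2.13
web n 234 z 0.2504 xy [0.487  0.4279] dx/dy -0.039
slope [-0.0007  0.0068  0.1072]
```

View pics/g.png

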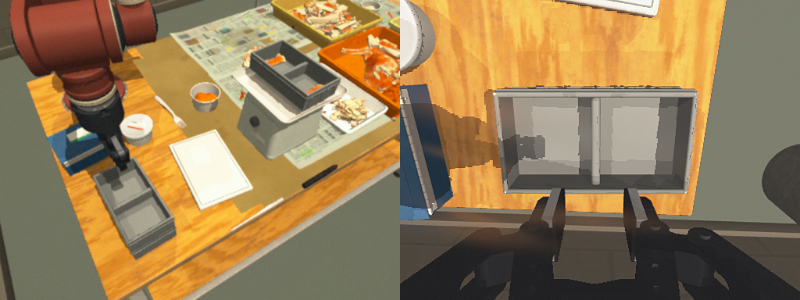

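The top tray is seated on the bottom one: rim at 0.1075 m, level, centres aligned. The middle tray with its legs is on the scale, and the board is empty.

```bash
python3 -c "
from station import ctrl
print(ctrl.finish_job())"
```

```text
the job is handed in; nothing more can be done
None
```

The job is handed in, with no verdict returned; my last camera check showed the middle tray level on the scale with its crab legs in, and the top tray seated squarely on the bottom tray.

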